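Weigh two dye tubes and load the heavier

TASK

Gently set the two closed steel tubes on opposite pans of the balance, let go and see which side drops. Take the heavier tube off and push it down in the holder's socket until the socket is fully home, then lean on it with about 18 N for half a second (never more than 35 N) so it beds in, and let go. Leave the lighter tube standing on its pan and disturb nothing else on the bench.

Things in the scene. Friction and masses are not known exactly. Their poses are not given: they have to be found in the camera images.
- tube_p: closed steel tube, a plain upright cylinder 40 mm in diameter and 95 mm tall with a 3 mm chamfer round its foot; origin at the centre of its underside, z up its axis. It looks just like tube_q; each weighs somewhere between 130 and 280 g and only weighing tells which is the heavier.
- tube_q: the other closed steel tube, same shape, size and origin as tube_p
- balance: two-pan balance fixed to the bench: grey base 90 mm (its x) by 270 mm (its y), only the pans higher than 60 mm; origin at the centre of its underside. Pans 110 mm from its middle along +y (left) and -y (right), kept level by a linkage, so where a tube stands on a pan does not matter. The beam is nearly frictionless and, once loaded, ends at a stop, slowly (up to 2 s) if loads are close.
- beam (a joint): tilt of the balance beam in rad, -0.1 to 0.1 (its stops): positive = right pan down and left pan up, negative = left pan down. Each pan moves 11 mm up or down from its middle height.
- pan_left_top (a point): centre of the upper face of the left pan (the pan towards the balance's +y), a round dish 90 mm in diameter with a 4 mm rim (inside diameter 84 mm); moves with the pan
- pan_right_top (a point): the same for the right pan (towards the balance's -y)
- holder: tube holder fixed to the bench: grey plastic block 110 mm (its x) by 170 mm (its y) by 30 mm high, origin at the centre of its underside. A dark steel socket stands in it 35 mm towards its +y; a black flat plug 8 mm high blanks off its second place, 45 mm towards its -y.
- socket (a joint): how far the socket has been pushed down, m: 0 = standing high (rim 54 mm above the bench), 0.012 = fully home (rim 42 mm above the bench), where it meets a hard stop. It slides straight down against a stiff friction of about 8 N and stays where it is left.
- socket_floor (a point): centre of the socket's inner floor, on which a tube stands; moves with the socket. The socket is 30 mm deep inside and 43 mm in bore (1.5 mm play all round a tube), its last 10 mm flared out to 51 mm at the rim.
- lid_ring: bystander: steel lid ring lying flat, 46 mm across, 14 mm high; origin at the underside's centre
- beaker: bystander: glass beaker, 60 mm across, 70 mm high; origin at the underside's centre
- stopper: bystander: white stopper, 32 mm across, 30 mm high; origin at the underside's centre
- bottle: bystander: amber bottle, 52 mm across, 110 mm high; origin at the underside's centre
- jug: bystander: white mug-like jug, 80 mm across, 100 mm high; origin at the underside's centre
- spatula: bystander: spatula lying flat, 180 mm long, its handle towards its -x; origin near its middle
- cork_ring: bystander: cork ring lying flat, 90 mm across, 20 mm high; origin at the underside's centre
Things that resemble listed ones, but are neither listed nor needed, are in the scene too. Leave any green look-alike of the tube_p alone.

How it is judged:
By the outcome, as a careful person would: the job done as asked, in the order asked, and still so for the second after the job is handed in, with the robot touching nothing.
It also fails if it takes over 67 s, if anything falls off the work surface, if the arm or the gripper's body presses on something with over 40 N, if the wrist force passes 120 N, or if a joint passes its speed limit or range.

ROBOT

A 6-joint arm with a two-finger parallel gripper is mounted at the origin on the work surface. World frame = base frame: x ahead of the robot, y to its left, z up, the work surface at z = 0. Lengths are in m, angles in rad, forces in N, time in s.
With the tool pointing down it reaches from about 0.35 to 0.925 m from the base axis. Payload 6.4 kg.
Tool frame: the origin (TCP) lies between the finger pads; the fingertips stand 22 mm ahead of it and the grasp point (between the pads) lies 3 mm ahead of it (ctrl.tip_extent is the distance from the TCP to the fingertips, in m); z points along the fingers, x is the direction in which the jaws open and shut, and the axes are right-handed (so a half turn about z gives the same grasp; the last joint's range is limited). The gripper opens to 85 mm and grips with 20 to 120 N. Pads are 22 mm wide; open, the fingers measure 114 mm over their backs; the gripper's body (76 mm by 85 mm) begins 54 mm behind the grasp point. The pads swing forward as they close: fully open they stand 13 mm farther back than shut.
Start: joints at [-1.283, 0.245, 1.558, -0, 1.339, -0.174], TCP at [0.29, -0.582, 0.253] pointing down, gripper open.
Joint ranges: [-3.13, 3.13], [-1.02, 2.26], [0.13, 2.54], [-0.95, 4.09], [0.21, 2.88], [-2.74, 2.74]. Speed limits (rad/s): [2.57, 2.57, 3.14, 3.14, 3.14, 3.14].

INTERFACE

Orientations are given as a rotation vector (axis times angle).
In Python, from plant import status, viewer, order, ctrl gives the robot as it stands. The module is installed in compiled form; this text tells all that it offers.
- The arm moves only by the tool jog_arm, never from a script. Its argument "plan" is a list of rows, each an object with "delta_pos": the shift along the tool's x, y, z in m, a list of three; "roll": the turn about the tool's z in rad. A call has 1 to 12 rows; each row shifts and turns the commanded pose from where the row before left it, along the tool's axes as they then stand; what a row does not reach is not made up. A row lasts 1/12 s, in which the tool goes at most 41.7 mm and 7.16 degrees, less where a joint would pass 70% of its speed; a pose out of reach is approached as far as the arm can. A call with a gripper value outside its range is refused whole. "hand" is the closure, from -1 (fully open) to 1 (shut), so that 0 is half open, set as the call begins (left out, the last holds). The fingers move at their own pace and stop on an object; the grip force is fixed at half the most. Time passes only in rows, so rows that do not move let the fingers close. It gives the time, the measured TCP pose, the force and the opening at its end, in the units of the state.
- status.state(): the state, without advancing time (a new reading comes with each control period).
- viewer.get_image(name): name is "scene" or "top" or "wrist"; returns a dict with "img" (400x640x3 uint8, red, green, blue), "z_map" (400x640 float32, m along the optical axis (not along the pixel's ray), 0 where there is no reading), "fx", "fy", "cx", "cy" (pixels), "R" (3x3) and "t" (3): a world point X has camera coordinates R X + t; the wrist camera has in their place "tool_from_camera" (4x4, takes a point from camera to tool coordinates, whose origin is the TCP and whose axes are the tool frame's). Camera axes: x right, y down, z forward; pixel columns grow to the right and rows downward; lengths in m; the calibration is good to about 2 mm. A picture is of the moment at which its call begins: read the wrist's pose just before it.
- order.finish_job(): hands the job in, once; it reports no verdict.
The state is a dict: "time": time; "q": joint angles; "qvel": joint speeds; "joint_torque": joint torques, N m; "ee_pos": TCP position; "tool_rot": TCP orientation; "force": force on the tool from outside, world axes, zero at the start; "moment": the same for the moment, N m; "opening": opening from 0.0 (shut) to 1.0 (fully open).
Only numpy, scipy, OpenCV 4.12 (cv2) and the standard library are available. Lean on these libraries where they do the work, as an engineer would, in place of code of your own. Each camera call takes 0.05 s, during which the arm holds its last target.

## Working session

There is one attempt and no reset: what is moved stays moved. The work goes in short steps, Python scripts to look and compute and a tool call to move; the robot and the scene stay as the last step left them, time stands still between calls to the robot, and variables do not carry over. Pictures are saved under pics/ and viewed, and the job is handed in when it is done.

Besides the shell and the picture viewer there is one more tool, called after "Request:" as name([rows], argument=value, ...), one row to a line, values as JSON. jog_arm: Moves the arm, as the interface text tells. Its arguments: {"type":"object","properties":{"plan":{"type":"array","items":{"type":"object","properties":{"delta_pos":{"type":"array","items":{"type":"number"}},"roll":{"type":"number"}}}},"hand":{"type":"number"}},"required":["plan"]}

```bash
mkdir -p pics; python3 - <<'E'
from plant import status, viewer, order, ctrl
import cv2,numpy as np
s=status.state();print(s, ctrl.tip_extent)
for n in ["scene","top"]:
    d=viewer.get_image(n); cv2.imwrite(f"pics/{n}1.png",d["img"][:,:,::-1]); print(n,d["fx"],d["fy"],d["cx"],d["cy"],d["R"],d["t"])
    np.savez(f"{n}1.npz",**d)
E
```

```text
{'time': 0.0, 'q': array([-1.28310135e+00,  2.45807946e-01,  1.55903565e+00,  1.02306036e-05,
        1.33871180e+00, -1.74090053e-01]), 'qvel': array([ 0.00073516,  0.00011318, -0.00191708, -0.00053678, -0.00010115,
       -0.00013275]), 'joint_torque': array([ 1.32089266e-03, -4.29521477e+01, -3.26127183e+01, -8.94582149e-05,
        5.29058394e-03,  1.44618973e-06]), 'ee_pos': array([ 0.28946692, -0.58139874,  0.25217258]), 'tool_rot': array([-2.66973903e+00,  1.65343178e+00,  2.28893632e-03]), 'force': array([-0.13367392,  0.11310897,  0.9081935 ]), 'moment': array([ 0.08150846, -0.02022565, -0.02448816]), 'opening': 0.9995478636800847} 0.022
scene 396.28181420112605 396.28181420112605 321.00707604930295 193.0976574719429 [[ 0.82589571  0.56381544  0.00290319]
 [ 0.45990083 -0.67068149 -0.5819601 ]
 [-0.32617097  0.48197353 -0.81321216]] [-0.43127119 -0.25041096  1.26527404]
top 396.4328006494062 396.4328006494062 323.1369153456301 196.81061428846448 [[ 6.17457145e-02 -9.98091804e-01 -4.65934545e-04]
 [-9.77613432e-01 -6.03847529e-02 -2.01558077e-01]
 [ 2.01145329e-01  1.29008513e-02 -9.79476454e-01]] [-0.08981833  0.55436669  0.99541027]
```

View pics/scene1.png

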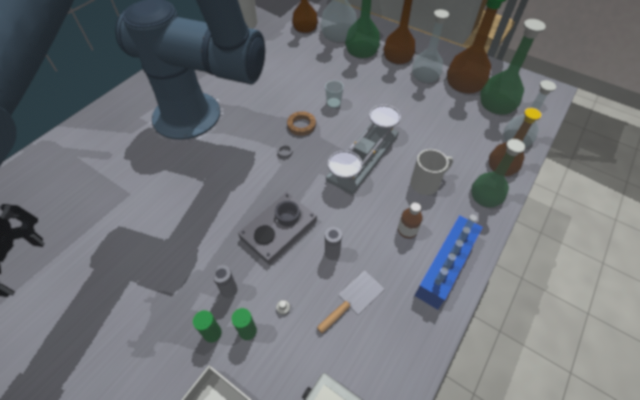

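View pics/top1.png

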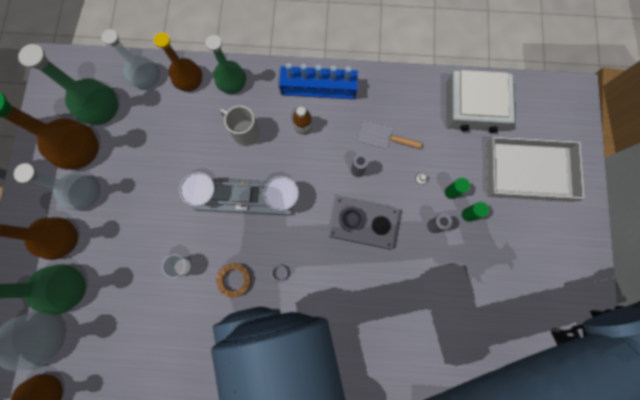

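The two grey steel tubes are at top (360,163) and (444,221), which is scene (333,242) and (225,280). The green look-alikes are at top (458,187) and (476,211). The holder is at top (366,222), with its socket at (351,218) and its plug at (381,226). The balance is at (240,193), with pans at (198,188) and (281,194).

```bash
cat > h.py <<'E'
import numpy as np,cv2
def cloud(d):
    z=d["z_map"].astype(float);v,u=np.mgrid[0:z.shape[0],0:z.shape[1]]
    P=np.stack([(u-d["cx"])/d["fx"]*z,(v-d["cy"])/d["fy"]*z,z],-1)
    W=(P-d["t"])@d["R"]; W[z<=0]=np.nan
    return W
def proj(d,X):
    c=d["R"]@np.array(X)+d["t"]; return c[0]/c[2]*d["fx"]+d["cx"],c[1]/c[2]*d["fy"]+d["cy"]
E
python3 - <<'E'
from h import *
for n,pts in [("top",dict(A=(360,163),B=(444,221),sock=(351,218),plug=(381,226),panL=(198,188),panR=(281,194),jug=(238,120),bot=(302,118),stop=(422,178),g1=(458,187),g2=(476,211),ring=(281,272),cork=(234,280))),("scene",dict(A=(333,242),B=(225,280),sock=(288,211),plug=(264,235),panA=(345,165),panB=(384,120)))]:
    d=np.load(n+"1.npz");W=cloud(d)
    for k,(u,v) in pts.items():
        w=W[v-22:v+23,u-22:u+23].reshape(-1,3);w=w[~np.isnan(w[:,0])]
        out=[]
        print(n,k,W[v,u].round(3),"max z",np.percentile(w[:,2],99.5).round(3))
    for k in "AB":
        u,v=pts[k]
        w=W[v-25:v+26,u-25:u+26].reshape(-1,3)
        t=w[(w[:,2]>.085)&(w[:,2]<.105)]
        print(k,len(t),t.mean(0).round(4),t.min(0).round(3),t.max(0).round(3))
d=np.load("top1.npz")
im=d["img"][130:260,170:500,::-1]
cv2.imwrite("pics/crop1.png",cv2.resize(im,None,fx=2.4,fy=2.4,interpolation=cv2.INTER_CUBIC))
d=np.load("scene1.npz")
im=d["img"][90:350,180:430,::-1]
cv2.imwrite("pics/crop2.png",cv2.resize(im,None,fx=2.2,fy=2.2,interpolation=cv2.INTER_CUBIC))
E
```

```text
top A [ 0.646 -0.146  0.097] max z 0.099
top B [ 0.507 -0.363  0.098] max z 0.099
top sock [ 0.512 -0.134  0.02 ] max z 0.055
top plug [ 0.493 -0.214  0.039] max z 0.054
top panL [0.558 0.272 0.077] max z 0.086
top panR [0.554 0.054 0.083] max z 0.088
top jug [0.776 0.203 0.018] max z 0.102
top bot [0.764 0.014 0.088] max z 0.112
top stop [ 0.633 -0.322  0.032] max z 0.03
top g1 [ 0.597 -0.399  0.097] max z 0.098
top g2 [ 0.538 -0.445  0.095] max z 0.099
top ring [0.357 0.046 0.001] max z 0.017
top cork [0.328 0.169 0.003] max z 0.025
A 193 [ 0.6521 -0.147   0.0952] [ 0.634 -0.167  0.088] [ 0.672 -0.128  0.1  ]
B 208 [ 0.5076 -0.3621  0.0952] [ 0.488 -0.383  0.085] [ 0.528 -0.343  0.1  ]
scene A [ 0.665 -0.162  0.092] max z 0.097
scene B [ 0.526 -0.368  0.092] max z 0.097
scene sock [ 0.5   -0.119  0.023] max z 0.053
scene plug [ 0.5   -0.215  0.036] max z 0.051
scene panA [0.562 0.053 0.081] max z 0.085
scene panB [0.564 0.26  0.078] max z 0.083
A 242 [ 0.6567 -0.1474  0.0936] [ 0.636 -0.166  0.085] [ 0.676 -0.125  0.099]
B 287 [ 0.5119 -0.3626  0.0935] [ 0.49  -0.382  0.085] [ 0.53  -0.342  0.098]
```

View pics/crop1.png

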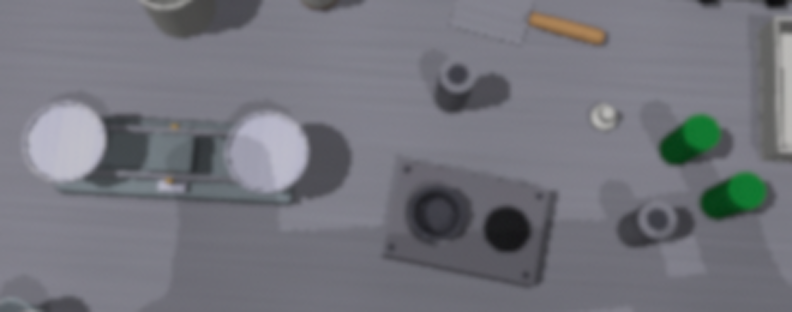

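View pics/crop2.png

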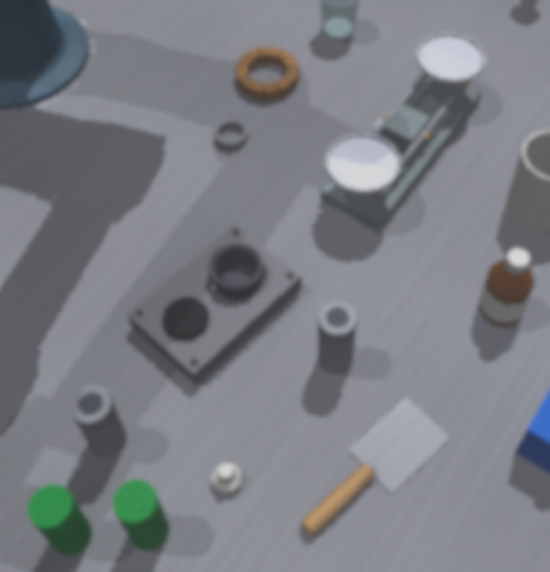

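Both grey tubes are clear, and their tops measure 95 mm as expected. The green ones are excluded. Next I'll fit the tube, pan and socket centres.

```bash
cat >> h.py <<'E'
def circfit(p):
    A=np.c_[2*p[:,:2],np.ones(len(p))];s=np.linalg.lstsq(A,(p[:,:2]**2).sum(1),rcond=None)[0]
    return s[:2],np.sqrt(s[2]+s[0]**2+s[1]**2)
def minc(p):
    c,r=cv2.minEnclosingCircle((p[:,:2]*1000).astype(np.float32)); return np.array(c)/1000,r/1000
E
python3 - <<'E'
from h import *
for n in ["top","scene"]:
    d=np.load(n+"1.npz");W=cloud(d).reshape(-1,3);W=W[~np.isnan(W[:,0])]
    for k,c,r,lo,hi in [("A",(.653,-.147),.04,.09,.105),("B",(.509,-.362),.04,.09,.105),("g1",(.597,-.399),.04,.09,.105),("g2",(.538,-.445),.04,.09,.105),("panL",(.558,.268),.06,.068,.1),("panR",(.558,.053),.06,.068,.1),("socket rim",(.51,-.13),.045,.046,.06),("holder",(.50,-.17),.12,.024,.036),("base",(.56,.16),.2,.03,.06)]:
        p=W[(np.hypot(W[:,0]-c[0],W[:,1]-c[1])<r)&(W[:,2]>lo)&(W[:,2]<hi)]
        m,rr=minc(p)
        print(n,k,len(p),"mean",p.mean(0).round(4),"minc",m.round(4),rr.round(4),"zmed",np.percentile(p[:,2],[5,50,95]).round(4), cv2.minAreaRect((p[:,:2]*1000).astype(np.float32)) if k in("holder","base") else "")
E
```

```text
Traceback (most recent call last):
AttributeError: 'float' object has no attribute 'round'
```

Request:
jog_arm([
  {"delta_pos": [0,0,0],"roll": -0.122},
  {"delta_pos": [0,0,0],"roll": -0.122},
  {"delta_pos": [0,0,0],"roll": -0.122},
  {"delta_pos": [0,0,0],"roll": -0.122},
  {"delta_pos": [0,0,0],"roll": -0.122},
  {"delta_pos": [0,0,0],"roll": -0.122},
  {"delta_pos": [0,0,0],"roll": -0.122},
  {"delta_pos": [0,0,0],"roll": -0.122},
  {"delta_pos": [0,0,0],"roll": -0.122},
  {"delta_pos": [0,0,0],"roll": -0.122},
  {"delta_pos": [0,0,0],"roll": -0.122},
  {"delta_pos": [0,0,0],"roll": -0.122},
])

```text
time: 1.1
ee_pos: [0.2895, -0.5816, 0.2526]
tool_rot: [-3.089, -0.564, 0.0]
force: [0.5, 0.1, -0.2]
opening: 1.001
```

```bash
cat >> h.py <<'E'
from scipy.spatial.transform import Rotation as Ro
def go(x,y,z=None,s=None):
    from plant import status
    s=s or status.state(); R=Ro.from_rotvec(s["tool_rot"]).as_matrix()
    p=np.array(s["ee_pos"]); t=np.array([x,y,p[2] if z is None else z])
    dl=R.T@(t-p); print("t",round(s["time"],2),"pos",p.round(4),"yaw",np.degrees(np.arctan2(R[1,0],R[0,0])).round(1),"tilt",np.degrees(np.arccos(-R[2,2])).round(2),"delta tool",dl.round(4),"len",np.linalg.norm(dl).round(3),"F",np.round(s["force"],2),"op",round(s["opening"],3))
E
python3 - <<'E'
from h import *
for n in ["top","scene"]:
    d=np.load(n+"1.npz");W=cloud(d).reshape(-1,3);W=W[~np.isnan(W[:,0])]
    for k,c,r,lo,hi in [("A",(.653,-.147),.04,.09,.105),("B",(.509,-.362),.04,.09,.105),("g1",(.597,-.399),.04,.09,.105),("g2",(.538,-.445),.04,.09,.105),("panL",(.558,.268),.06,.068,.1),("panR",(.558,.053),.06,.068,.1),("socket rim",(.51,-.13),.045,.046,.06),("holder",(.50,-.17),.12,.024,.036),("base",(.56,.16),.2,.03,.06)]:
        p=W[(np.hypot(W[:,0]-c[0],W[:,1]-c[1])<r)&(W[:,2]>lo)&(W[:,2]<hi)]
        m,rr=minc(p)
        print(n,k,len(p),"mean",p.mean(0).round(4),"minc",m.round(4),round(rr,4),"z",np.percentile(p[:,2],[5,50,95]).round(4), cv2.minAreaRect((p[:,:2]*1000).astype(np.float32)) if k in("holder","base") else "")
go(.654,-.147,.25)
E
```

```text
top A 186 mean [ 0.6525 -0.147   0.0954] minc [ 0.6536 -0.147 ] 0.0204 z [0.092  0.0955 0.0991] 
top B 198 mean [ 0.5079 -0.3626  0.0956] minc [ 0.5078 -0.364 ] 0.0208 z [0.0926 0.0955 0.0985] 
top g1 191 mean [ 0.6056 -0.4106  0.0954] minc [ 0.6057 -0.4105] 0.0203 z [0.0923 0.0951 0.0982] 
top g2 201 mean [ 0.5454 -0.4576  0.0955] minc [ 0.546  -0.4572] 0.0209 z [0.0924 0.0954 0.0987] 
top panL 931 mean [0.5558 0.2737 0.0799] minc [0.5567 0.2728] 0.046 z [0.0766 0.0797 0.0839] 
top panR 935 mean [0.5577 0.0539 0.0819] minc [0.5578 0.0533] 0.0453 z [0.0784 0.0817 0.0861] 
top socket rim 205 mean [ 0.5088 -0.1355  0.0514] minc [ 0.5079 -0.1351] 0.0309 z [0.0471 0.0514 0.0547] 
top holder 1875 mean [ 0.5013 -0.1715  0.0304] minc [ 0.503  -0.1704] 0.0999 z [0.0268 0.0304 0.0342] ((502.95745849609375, -169.56137084960938), (169.91551208496094, 110.88638305664062), 81.8245620727539)
top base 822 mean [0.5797 0.1657 0.0492] minc [0.6306 0.1707] 0.1303 z [0.0332 0.0507 0.0576] ((634.936767578125, 178.18032836914062), (238.58978271484375, 160.97962951660156), 4.356909275054932)
scene A 222 m
[... 523 characters left out ...]
] minc [0.5601 0.055 ] 0.0459 z [0.0774 0.0801 0.084 ] 
scene socket rim 184 mean [ 0.5085 -0.1321  0.0501] minc [ 0.5104 -0.1325] 0.0318 z [0.0466 0.0503 0.0532] 
scene holder 1940 mean [ 0.5084 -0.1778  0.0292] minc [ 0.5057 -0.168 ] 0.1003 z [0.026  0.029  0.0341] ((505.1131286621094, -167.18838500976562), (172.39576721191406, 112.41474151611328), 81.87747955322266)
scene base 772 mean [0.6112 0.1735 0.0473] minc [0.6292 0.1711] 0.1329 z [0.0341 0.0479 0.056 ] ((630.7594604492188, 193.91941833496094), (234.7367401123047, 216.370849609375), 28.97525978088379)
t 1.1 pos [ 0.2895 -0.5816  0.2526] yaw 20.7 tilt 0.07 delta tool [ 0.4945 -0.2778  0.003 ] len 0.567 F [ 0.5   0.06 -0.23] op 1.001
```

Request:
jog_arm([
  {"delta_pos": [0.0353,-0.0198,0]},
  {"delta_pos": [0.0353,-0.0198,0]},
  {"delta_pos": [0.0353,-0.0198,0]},
  {"delta_pos": [0.0353,-0.0198,0]},
  {"delta_pos": [0.0353,-0.0198,0]},
  {"delta_pos": [0.0353,-0.0198,0]},
  {"delta_pos": [0.0353,-0.0198,0]},
  {"delta_pos": [0.0353,-0.0198,0]},
  {"delta_pos": [0.0353,-0.0198,0]},
  {"delta_pos": [0.0353,-0.0198,0]},
  {"delta_pos": [0.0353,-0.0198,0]},
  {"delta_pos": [0.0353,-0.0198,0]},
])

```text
schema error: expected keys delta_pos, roll
```

Request:
jog_arm([
  {"delta_pos": [0.0353,-0.0198,0]},
  {"delta_pos": [0.0353,-0.0198,0]},
  {"delta_pos": [0,0,0]},
  {"delta_pos": [0,0,0]},
])

```text
schema error: expected keys delta_pos, roll
```

```bash
cat >> h.py <<'E'
def wcloud():
    from plant import status,viewer
    s=status.state(); d=viewer.get_image("wrist")
    z=d["z_map"].astype(float);v,u=np.mgrid[0:z.shape[0],0:z.shape[1]]
    P=np.stack([(u-d["cx"])/d["fx"]*z,(v-d["cy"])/d["fy"]*z,z],-1)
    T=d["tool_from_camera"]; R=Ro.from_rotvec(s["tool_rot"]).as_matrix()
    W=(P@T[:3,:3].T+T[:3,3])@R.T+s["ee_pos"]; W[z<=0]=np.nan
    return s,d,W
def blob(W,c,r,lo,hi):
    W=W.reshape(-1,3);W=W[~np.isnan(W[:,0])]
    p=W[(np.hypot(W[:,0]-c[0],W[:,1]-c[1])<r)&(W[:,2]>lo)&(W[:,2]<hi)]
    m,rr=minc(p); print("n",len(p),"mean",p.mean(0).round(4),"minc",m.round(4),round(rr,4)); return p
E
python3 - <<'E'
from h import *
go(.6545,-.1467,.07)
s,d,W=wcloud()
cv2.imwrite("pics/w1.png",d["img"][:,:,::-1])
blob(W,(.6545,-.147),.05,.088,.105)
blob(W,(.509,-.133),.045,.046,.06)
E
```

```text
t 1.1 pos [ 0.2895 -0.5816  0.2526] yaw 20.7 tilt 0.07 delta tool [ 0.4951 -0.2777  0.183 ] len 0.596 F [ 0.5   0.06 -0.23] op 1.001
n 0 mean [nan nan nan] minc [0. 0.] 0.0
n 0 mean [nan nan nan] minc [0. 0.] 0.0h.py:31: RuntimeWarning: Mean of empty slice.
  m,rr=minc(p); print("n",len(p),"mean",p.mean(0).round(4),"minc",m.round(4),round(rr,4)); return p
  ret = um.true_divide(
```

View pics/w1.png

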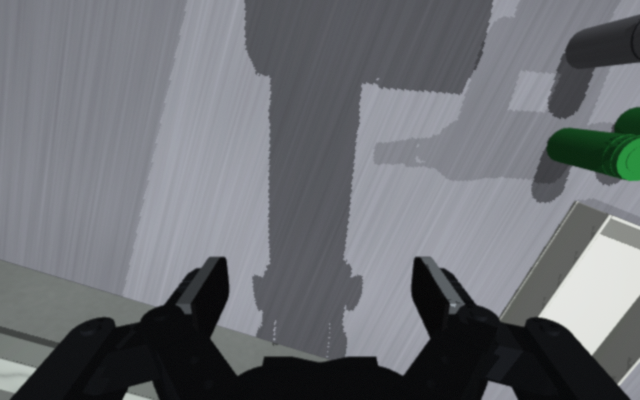

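The arm didn't move, because every row needs a roll key. The wrist view still shows the start area, with a tube and the greens at the right edge around (605,45) and (610,155).

Request:
jog_arm([
  {"delta_pos": [0.0353,-0.0198,0],"roll": 0},
  {"delta_pos": [0.0353,-0.0198,0],"roll": 0},
  {"delta_pos": [0.0353,-0.0198,0],"roll": 0},
  {"delta_pos": [0.0353,-0.0198,0],"roll": 0},
  {"delta_pos": [0.0353,-0.0198,0],"roll": 0},
  {"delta_pos": [0.0353,-0.0198,0],"roll": 0},
  {"delta_pos": [0.0353,-0.0198,0],"roll": 0},
  {"delta_pos": [0.0353,-0.0198,0],"roll": 0},
  {"delta_pos": [0.0353,-0.0198,0],"roll": 0},
  {"delta_pos": [0.0353,-0.0198,0],"roll": 0},
  {"delta_pos": [0.0353,-0.0198,0],"roll": 0},
  {"delta_pos": [0.0353,-0.0198,0],"roll": 0},
])

```text
time: 2.15
ee_pos: [0.6051, -0.21, 0.253]
tool_rot: [-3.093, -0.551, 0.001]
force: [0.3, -1.0, -0.4]
opening: 0.999
```

Request:
jog_arm([
  {"delta_pos": [0.0353,-0.0198,0],"roll": 0},
  {"delta_pos": [0.0353,-0.0198,0],"roll": 0},
  {"delta_pos": [0,0,0],"roll": 0},
  {"delta_pos": [0,0,0],"roll": 0},
])

```text
time: 2.48
ee_pos: [0.6573, -0.1482, 0.2525]
tool_rot: [-3.091, -0.557, 0.002]
force: [-0.0, -0.8, -0.2]
opening: 1.0
```

```bash

python3 - <<'E'
from h import *
go(.6545,-.1467,.07)
s,d,W=wcloud()
cv2.imwrite("pics/w2.png",d["img"][:,:,::-1])
blob(W,(.6545,-.147),.05,.088,.105)
blob(W,(.509,-.133),.045,.046,.06)
E
```

```text
t 2.48 pos [ 0.6573 -0.1482  0.2525] yaw 20.4 tilt 0.07 delta tool [-0.0019 -0.0023  0.1825] len 0.183 F [-0.03 -0.77 -0.16] op 1.0
n 1514 mean [ 0.6523 -0.1451  0.0956] minc [ 0.6526 -0.146 ] 0.0202
n 1646 mean [ 0.5042 -0.1338  0.0516] minc [ 0.507  -0.1336] 0.0316
```

View pics/w2.png

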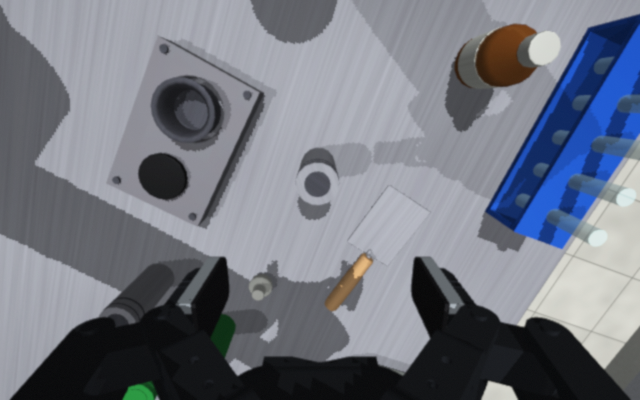

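The wrist view shows tube A at (317,185) under the tool and the socket at (188,108). The wrist fit agrees with the other cameras to about 2 mm, so I'm grasping A.

Request:
jog_arm([
  {"delta_pos": [-0.0027,-0.0028,0.03],"roll": 0},
  {"delta_pos": [0,0,0.04],"roll": 0},
  {"delta_pos": [0,0,0.04],"roll": 0},
  {"delta_pos": [0,0,0.04],"roll": 0},
  {"delta_pos": [0,0,0.0325],"roll": 0},
  {"delta_pos": [0,0,0],"roll": 0},
  {"delta_pos": [0,0,0],"roll": 0},
])

```text
time: 3.12
ee_pos: [0.6512, -0.1493, 0.0691]
tool_rot: [-3.091, -0.55, 0.006]
force: [0.6, -0.0, 1.1]
opening: 1.001
```

Request:
jog_arm([
  {"delta_pos": [0,0,0],"roll": 0},
  {"delta_pos": [0,0,0],"roll": 0},
  {"delta_pos": [0,0,0],"roll": 0},
  {"delta_pos": [0,0,0],"roll": 0},
  {"delta_pos": [0,0,0],"roll": 0},
  {"delta_pos": [0,0,0],"roll": 0},
], hand=1)

```text
time: 3.62
ee_pos: [0.6548, -0.1492, 0.0736]
tool_rot: [3.09, 0.554, 0.006]
force: [0.1, -0.4, 6.5]
opening: 0.456
```

```bash

python3 - <<'E'
from h import *
go(.559,.0545,.20)
go(.5575,.2742,.20)
E
```

```text
t 3.62 pos [ 0.6548 -0.1492  0.0736] yaw 20.3 tilt 0.25 delta tool [-0.0186 -0.2239 -0.1271] len 0.258 F [ 0.13 -0.43  6.51] op 0.456
t 3.62 pos [ 0.6548 -0.1492  0.0736] yaw 20.3 tilt 0.25 delta tool [ 0.0564 -0.4304 -0.1275] len 0.452 F [ 0.13 -0.43  6.51] op 0.456
```

Request:
jog_arm([
  {"delta_pos": [0,0,-0.02],"roll": 0},
  {"delta_pos": [0,0,-0.035],"roll": 0},
  {"delta_pos": [0,0,-0.035],"roll": 0},
  {"delta_pos": [0,0,-0.035],"roll": 0},
  {"delta_pos": [0,0,0],"roll": 0},
  {"delta_pos": [0,0,0],"roll": 0},
  {"delta_pos": [0,0,0],"roll": 0},
])

```text
time: 4.2
ee_pos: [0.6525, -0.1482, 0.195]
tool_rot: [-3.091, -0.555, 0.002]
force: [-0.8, 1.7, -3.0]
opening: 0.452
```

```bash

python3 - <<'E'
from h import *
go(.5575,.2742,.20)
s,d,W=wcloud()
cv2.imwrite("pics/w3.png",d["img"][:,:,::-1])
go(.5575,.2742,.20)
E
```

```text
t 4.2 pos [ 0.6525 -0.1482  0.195 ] yaw 20.3 tilt 0.09 delta tool [ 0.0578 -0.4291 -0.0047] len 0.433 F [-0.75  1.68 -2.95] op 0.452
t 4.25 pos [ 0.652  -0.148   0.1937] yaw 20.3 tilt 0.21 delta tool [ 0.0582 -0.4287 -0.0054] len 0.433 F [-0.22  0.28 -2.35] op 0.448
```

View pics/w3.png

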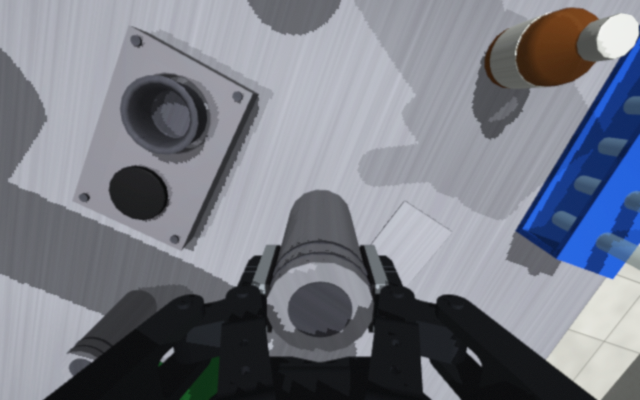

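Request:
jog_arm([
  {"delta_pos": [0.0026,-0.02,-0.006],"roll": 0},
  {"delta_pos": [0.0053,-0.039,0],"roll": 0},
  {"delta_pos": [0.0053,-0.039,0],"roll": 0},
  {"delta_pos": [0.0053,-0.039,0],"roll": 0},
  {"delta_pos": [0.0053,-0.039,0],"roll": 0},
  {"delta_pos": [0.0053,-0.039,0],"roll": 0},
  {"delta_pos": [0.0053,-0.039,0],"roll": 0},
  {"delta_pos": [0.0053,-0.039,0],"roll": 0},
  {"delta_pos": [0.0053,-0.039,0],"roll": 0},
  {"delta_pos": [0.0053,-0.039,0],"roll": 0},
  {"delta_pos": [0.0053,-0.039,0],"roll": 0},
  {"delta_pos": [0.0026,-0.02,0],"roll": 0},
])

```text
time: 5.25
ee_pos: [0.5554, 0.2783, 0.1991]
tool_rot: [-3.091, -0.559, 0.007]
force: [0.8, -0.5, -2.4]
opening: 0.451
```

Request:
jog_arm([
  {"delta_pos": [0,0,0],"roll": 0},
  {"delta_pos": [0,0,0],"roll": 0},
  {"delta_pos": [0,0,0],"roll": 0},
])

```text
time: 5.5
ee_pos: [0.5576, 0.2742, 0.2]
tool_rot: [3.092, 0.554, -0.005]
force: [-0.7, -0.9, -1.6]
opening: 0.448
```

```bash

python3 - <<'E'
from h import *
from plant import viewer
go(.5575,.2742,.16)
s,d,W=wcloud()
cv2.imwrite("pics/w4.png",d["img"][:,:,::-1])
go(.5575,.2742,.16)
p=W.reshape(-1,3)
for n in["top","scene"]:
    d=viewer.get_image(n); np.savez(n+"2.npz",**d); cv2.imwrite(f"pics/{n}2.png",d["img"][:,:,::-1])
    W=cloud(d); blob(W,(.5575,.2742),.035,.13,.24)
    w=W.reshape(-1,3); w=w[(np.hypot(w[:,0]-.5575,w[:,1]-.2742)<.05)]; print(np.histogram(w[:,2],bins=np.arange(.05,.26,.01)))
E
```

```text
t 5.5 pos [0.5576 0.2742 0.2   ] yaw 20.3 tilt 0.18 delta tool [ 0.0001 -0.0001  0.04  ] len 0.04 F [-0.75 -0.91 -1.57] op 0.448
t 5.55 pos [0.558  0.2738 0.2004] yaw 20.3 tilt 0.14 delta tool [-0.0002 -0.0006  0.0404] len 0.04 F [ 0.15 -0.73 -1.57] op 0.45
n 295 mean [0.5522 0.2596 0.1927] minc [0.5579 0.2706] 0.0338
(array([  6,   0, 368, 302,   0,   0,   0,   2,  19,  27,  21,  15,  16,
        19,  36,  27,  29,  60,  44,  20]), array([0.05, 0.06, 0.07, 0.08, 0.09, 0.1 , 0.11, 0.12, 0.13, 0.14, 0.15,
       0.16, 0.17, 0.18, 0.19, 0.2 , 0.21, 0.22, 0.23, 0.24, 0.25]))
n 687 mean [0.5627 0.2656 0.1944] minc [0.5584 0.2705] 0.0346
(array([  1,   0, 473,  85,   0,   0,   0,  10,  38,  41,  42,  40,  43,
        64,  73,  78,  95, 157, 111,  55]), array([0.05, 0.06, 0.07, 0.08, 0.09, 0.1 , 0.11, 0.12, 0.13, 0.14, 0.15,
       0.16, 0.17, 0.18, 0.19, 0.2 , 0.21, 0.22, 0.23, 0.24, 0.25]))
```

View pics/w4.png

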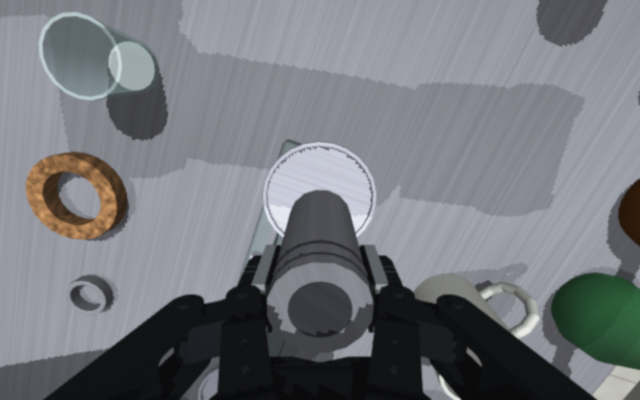

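View pics/scene2.png

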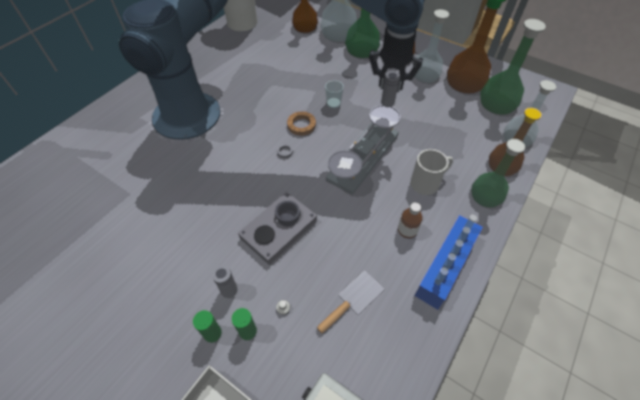

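The tube is held over the left pan, inside its rim (wrist 320,195). I'm lowering it gently.

Request:
jog_arm([
  {"delta_pos": [0,0,0.015],"roll": 0},
  {"delta_pos": [0,0,0.015],"roll": 0},
  {"delta_pos": [0,0,0.01],"roll": 0},
  {"delta_pos": [0,0,0.004],"roll": 0},
  {"delta_pos": [0,0,0.003],"roll": 0},
  {"delta_pos": [0,0,0],"roll": 0},
  {"delta_pos": [0,0,0],"roll": 0},
])

```text
time: 6.23
ee_pos: [0.5587, 0.2749, 0.1554]
tool_rot: [-3.092, -0.554, -0.002]
force: [-0.6, 0.6, -1.4]
opening: 0.455
```

Request:
jog_arm([
  {"delta_pos": [0,0,0.003],"roll": 0},
  {"delta_pos": [0,0,0.002],"roll": 0},
  {"delta_pos": [0,0,0.002],"roll": 0},
  {"delta_pos": [0,0,0],"roll": 0},
  {"delta_pos": [0,0,0],"roll": 0},
])

```text
time: 6.65
ee_pos: [0.5581, 0.2749, 0.1476]
tool_rot: [3.092, 0.555, -0.001]
force: [0.3, 0.3, -2.2]
opening: 0.455
```

Request:
jog_arm([
  {"delta_pos": [0,0,0.002],"roll": 0},
  {"delta_pos": [0,0,0.002],"roll": 0},
  {"delta_pos": [0,0,0],"roll": 0},
  {"delta_pos": [0,0,0],"roll": 0},
])

```text
time: 6.98
ee_pos: [0.5581, 0.2748, 0.1435]
tool_rot: [3.092, 0.555, -0.001]
force: [-0.3, -0.7, -2.0]
opening: 0.456
```

Request:
jog_arm([
  {"delta_pos": [0,0,0.0015],"roll": 0},
  {"delta_pos": [0,0,0],"roll": 0},
  {"delta_pos": [0,0,0],"roll": 0},
])

```text
time: 7.23
ee_pos: [0.5585, 0.275, 0.1426]
tool_rot: [-3.092, -0.555, -0.001]
force: [1.3, 0.0, -0.8]
opening: 0.452
```

```bash

python3 - <<'E'
from h import *
go(.5575,.2742,.14)
s,d,W=wcloud()
cv2.imwrite("pics/w5.png",d["img"][:,:,::-1])
go(.5575,.2742,.14)
from plant import viewer
for n in["top","scene"]:
    d=viewer.get_image(n); np.savez(n+"3.npz",**d)
    W=cloud(d);w=W.reshape(-1,3)
    for k,c in (("L",(.5575,.2742)),("R",(.559,.0545))):
        q=w[(np.hypot(w[:,0]-c[0],w[:,1]-c[1])<.035)&(w[:,2]<.105)&(w[:,2]>.06)]; print(n,k,len(q),np.median(q[:,2]))
d=np.load("scene3.npz");cv2.imwrite("pics/s3.png",cv2.resize(d["img"][60:220,310:450,::-1],None,fx=4,fy=3.7,interpolation=cv2.INTER_CUBIC))
E
```

```text
t 7.23 pos [0.5585 0.275  0.1426] yaw 20.3 tilt 0.03 delta tool [-0.0012  0.0004  0.0026] len 0.003 F [ 1.32  0.02 -0.77] op 0.452
t 7.28 pos [0.5585 0.2749 0.1426] yaw 20.3 tilt 0.04 delta tool [-0.0012  0.0004  0.0026] len 0.003 F [ 0.34 -0.17 -0.12] op 0.454
top L 298 0.070101422133067
top R 568 0.09151031513049215
scene L 307 0.06859025647761374
scene R 432 0.08976170072280282
```

View pics/s3.png

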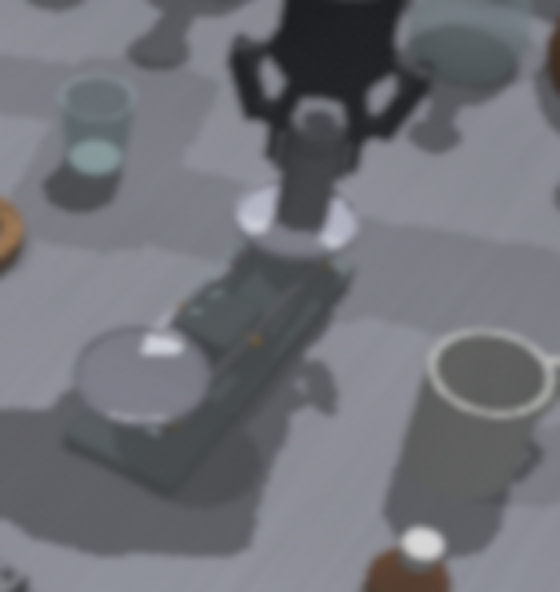

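The left pan is at its stop (0.069, right pan 0.091) and the tube stands in the middle of it. Its weight is now off the gripper, so I'm releasing.

Request:
jog_arm([
  {"delta_pos": [0,0,0],"roll": 0},
  {"delta_pos": [0,0,0],"roll": 0},
  {"delta_pos": [0,0,0],"roll": 0},
  {"delta_pos": [0,0,0],"roll": 0},
  {"delta_pos": [0,0,0],"roll": 0},
  {"delta_pos": [0,0,0],"roll": 0},
], hand=-1)

```text
time: 7.88
ee_pos: [0.5583, 0.2749, 0.1423]
tool_rot: [-3.092, -0.555, -0.0]
force: [0.9, -0.0, 1.0]
opening: 0.998
```

Request:
jog_arm([
  {"delta_pos": [0,0,-0.02],"roll": 0},
  {"delta_pos": [0,0,-0.03],"roll": 0},
  {"delta_pos": [0,0,-0.035],"roll": 0},
  {"delta_pos": [0,0,-0.025],"roll": 0},
  {"delta_pos": [0,0,0],"roll": 0},
  {"delta_pos": [0,0,0],"roll": 0},
])

```text
time: 8.38
ee_pos: [0.5593, 0.2752, 0.2547]
tool_rot: [-3.092, -0.555, -0.007]
force: [-0.1, -0.3, -0.6]
opening: 1.002
```

```bash

python3 - <<'E'
from h import *
s,d,W=wcloud()
cv2.imwrite("pics/w6.png",d["img"][:,:,::-1])
blob(W,(.5575,.2742),.05,.14,.18)
go(.5095,-.3625,.25)
E
```

```text
n 2685 mean [0.5555 0.2805 0.1633] minc [0.5566 0.2781] 0.0204
t 8.43 pos [0.5582 0.2749 0.2525] yaw 20.3 tilt 0.03 delta tool [-0.2673  0.5807  0.0023] len 0.639 F [-0.07 -0.35 -0.89] op 1.001
```

View pics/w6.png

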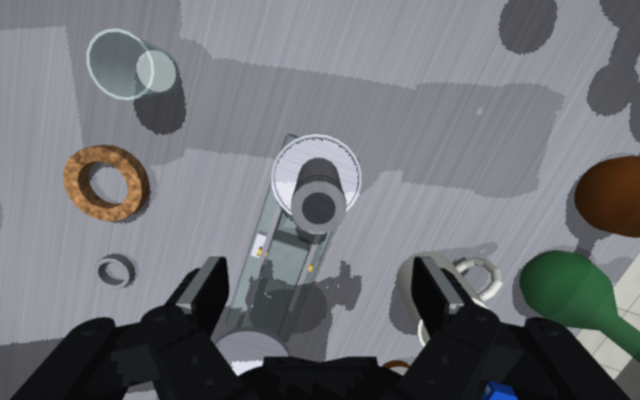

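Tube A stands upright on the left pan (wrist 318,200). Next I'm going to B.

Request:
jog_arm([
  {"delta_pos": [-0.0167,0.0363,0],"roll": 0},
  {"delta_pos": [-0.0167,0.0363,0],"roll": 0},
  {"delta_pos": [-0.0167,0.0363,0],"roll": 0},
  {"delta_pos": [-0.0167,0.0363,0],"roll": 0},
  {"delta_pos": [-0.0167,0.0363,0],"roll": 0},
  {"delta_pos": [-0.0167,0.0363,0],"roll": 0},
  {"delta_pos": [-0.0167,0.0363,0],"roll": 0},
  {"delta_pos": [-0.0167,0.0363,0],"roll": 0},
  {"delta_pos": [-0.0167,0.0363,0],"roll": 0},
  {"delta_pos": [-0.0167,0.0363,0],"roll": 0},
  {"delta_pos": [-0.0167,0.0363,0],"roll": 0},
  {"delta_pos": [-0.0167,0.0363,0],"roll": 0},
])

```text
time: 9.43
ee_pos: [0.5204, -0.2046, 0.2501]
tool_rot: [-3.09, -0.554, 0.004]
force: [1.1, 0.3, 0.0]
opening: 0.997
```

Request:
jog_arm([
  {"delta_pos": [-0.0167,0.0363,0],"roll": 0},
  {"delta_pos": [-0.0167,0.0363,0],"roll": 0},
  {"delta_pos": [-0.0167,0.0363,0],"roll": 0},
  {"delta_pos": [-0.0167,0.0363,0],"roll": 0},
  {"delta_pos": [0,0,0],"roll": 0},
  {"delta_pos": [0,0,0],"roll": 0},
  {"delta_pos": [0,0,0],"roll": 0},
])

```text
time: 10.02
ee_pos: [0.509, -0.3618, 0.2503]
tool_rot: [-3.089, -0.554, 0.003]
force: [0.3, 0.7, -0.6]
opening: 0.999
```

```bash

python3 - <<'E'
from h import *
s,d,W=wcloud()
cv2.imwrite("pics/w7.png",d["img"][:,:,::-1])
blob(W,(.509,-.3625),.035,.088,.105)
go(.5095,-.3625,.07)
E
```

```text
n 1527 mean [ 0.5068 -0.3611  0.0956] minc [ 0.5071 -0.3622] 0.0202
t 10.07 pos [ 0.5093 -0.3613  0.2508] yaw 20.4 tilt 0.16 delta tool [-1.000e-04  1.700e-03  1.808e-01] len 0.181 F [0.11 0.24 0.6 ] op 1.002
```

View pics/w7.png

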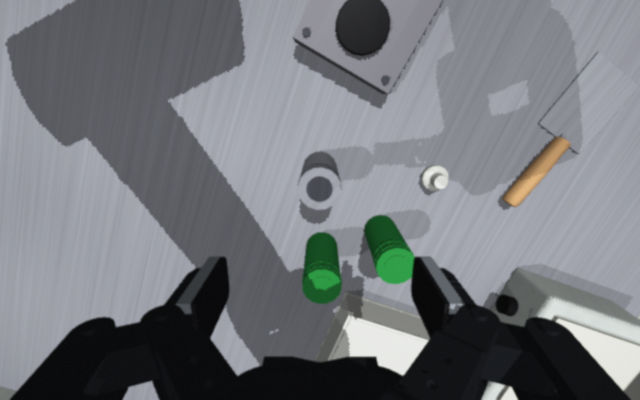

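B is under the tool at (319,188). The greens at (320,268) and (390,250) sit outside the finger plane.

Request:
jog_arm([
  {"delta_pos": [-0.001,0.0015,0.03],"roll": 0},
  {"delta_pos": [0,0,0.04],"roll": 0},
  {"delta_pos": [0,0,0.04],"roll": 0},
  {"delta_pos": [0,0,0.04],"roll": 0},
  {"delta_pos": [0,0,0.03],"roll": 0},
  {"delta_pos": [0,0,0],"roll": 0},
  {"delta_pos": [0,0,0],"roll": 0},
])

```text
time: 10.65
ee_pos: [0.5086, -0.3621, 0.0708]
tool_rot: [-3.088, -0.557, 0.004]
force: [-0.3, -0.3, 1.3]
opening: 0.999
```

Request:
jog_arm([
  {"delta_pos": [0,0,0],"roll": 0},
  {"delta_pos": [0,0,0],"roll": 0},
  {"delta_pos": [0,0,0],"roll": 0},
  {"delta_pos": [0,0,0],"roll": 0},
  {"delta_pos": [0,0,0],"roll": 0},
  {"delta_pos": [0,0,0],"roll": 0},
], hand=1)

```text
time: 11.15
ee_pos: [0.5102, -0.3654, 0.0748]
tool_rot: [3.089, 0.554, 0.003]
force: [-0.7, 1.3, 5.9]
opening: 0.455
```

Request:
jog_arm([
  {"delta_pos": [0,0,-0.02],"roll": 0},
  {"delta_pos": [0,0,-0.035],"roll": 0},
  {"delta_pos": [0,0,-0.035],"roll": 0},
  {"delta_pos": [0,0,-0.035],"roll": 0},
  {"delta_pos": [0,0,-0.015],"roll": 0},
  {"delta_pos": [0,0,0],"roll": 0},
  {"delta_pos": [0,0,0],"roll": 0},
])

```text
time: 11.73
ee_pos: [0.5092, -0.3645, 0.213]
tool_rot: [3.091, 0.554, 0.001]
force: [-0.4, 0.3, -2.7]
opening: 0.45
```

```bash

python3 - <<'E'
from h import *
go(.559,.0545,.215)
s,d,W=wcloud()
cv2.imwrite("pics/w8.png",d["img"][:,:,::-1])
go(.559,.0545,.215)
E
```

```text
t 11.73 pos [ 0.5092 -0.3645  0.213 ] yaw 20.3 tilt 0.09 delta tool [ 0.1923 -0.3756 -0.0025] len 0.422 F [-0.44  0.3  -2.74] op 0.45
t 11.78 pos [ 0.5085 -0.3637  0.2109] yaw 20.3 tilt 0.12 delta tool [ 0.1927 -0.3746 -0.0035] len 0.421 F [-0.58  0.02 -2.83] op 0.45
```

View pics/w8.png

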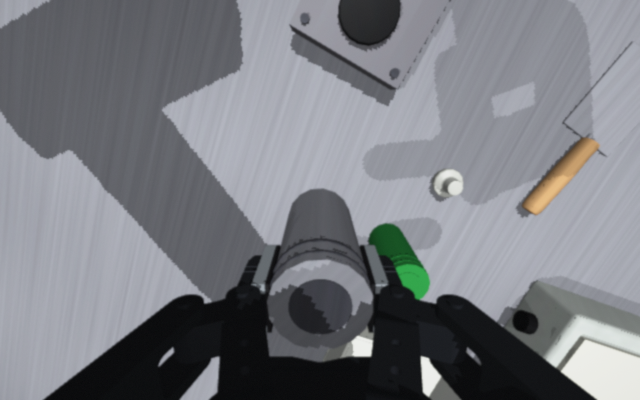

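Request:
jog_arm([
  {"delta_pos": [0.0088,-0.017,-0.003],"roll": 0},
  {"delta_pos": [0.0175,-0.0341,0],"roll": 0},
  {"delta_pos": [0.0175,-0.0341,0],"roll": 0},
  {"delta_pos": [0.0175,-0.0341,0],"roll": 0},
  {"delta_pos": [0.0175,-0.0341,0],"roll": 0},
  {"delta_pos": [0.0175,-0.0341,0],"roll": 0},
  {"delta_pos": [0.0175,-0.0341,0],"roll": 0},
  {"delta_pos": [0.0175,-0.0341,0],"roll": 0},
  {"delta_pos": [0.0175,-0.0341,0],"roll": 0},
  {"delta_pos": [0.0175,-0.0341,0],"roll": 0},
  {"delta_pos": [0.0175,-0.0341,0],"roll": 0},
  {"delta_pos": [0.0088,-0.017,0],"roll": 0},
])

```text
time: 12.78
ee_pos: [0.5575, 0.0587, 0.2127]
tool_rot: [-3.089, -0.559, 0.007]
force: [-0.3, 0.0, -2.3]
opening: 0.455
```

Request:
jog_arm([
  {"delta_pos": [0,0,0],"roll": 0},
  {"delta_pos": [0,0,0],"roll": 0},
  {"delta_pos": [0,0,0.02],"roll": 0},
  {"delta_pos": [0,0,0.015],"roll": 0},
  {"delta_pos": [0,0,0.005],"roll": 0},
  {"delta_pos": [0,0,0],"roll": 0},
  {"delta_pos": [0,0,0],"roll": 0},
])

```text
time: 13.37
ee_pos: [0.5592, 0.0535, 0.175]
tool_rot: [-3.092, -0.553, 0.002]
force: [-0.0, -1.1, -1.5]
opening: 0.449
```

```bash

python3 - <<'E'
from h import *
go(.559,.0545,.165)
s,d,W=wcloud()
cv2.imwrite("pics/w9.png",d["img"][:,:,::-1])
from plant import viewer
for n in["top","scene"]:
    d=viewer.get_image(n); np.savez(n+"4.npz",**d)
    W=cloud(d);w=W.reshape(-1,3)
    for k,c in (("L",(.5575,.2742)),("R",(.559,.0545))):
        q=w[(np.hypot(w[:,0]-c[0],w[:,1]-c[1])<.035)&(w[:,2]<.105)&(w[:,2]>.06)]; print(n,k,len(q),np.median(q[:,2]))
d=np.load("scene4.npz");cv2.imwrite("pics/s4.png",cv2.resize(d["img"][60:220,310:450,::-1],None,fx=4,fy=3.7,interpolation=cv2.INTER_CUBIC))
E
```

```text
t 13.37 pos [0.5592 0.0535 0.175 ] yaw 20.3 tilt 0.06 delta tool [ 0.0002 -0.001   0.01  ] len 0.01 F [-0.02 -1.06 -1.47] op 0.449
top L 329 0.07014352519396957
top R 77 0.09183867801094946
scene L 258 0.07076481971443316
scene R 289 0.08983092861775509
```

View pics/w9.png

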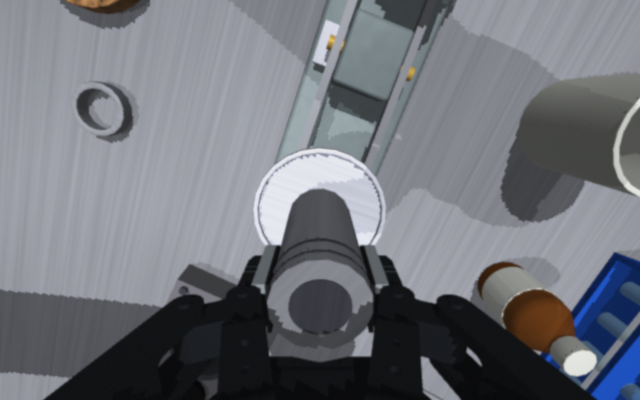

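View pics/s4.png

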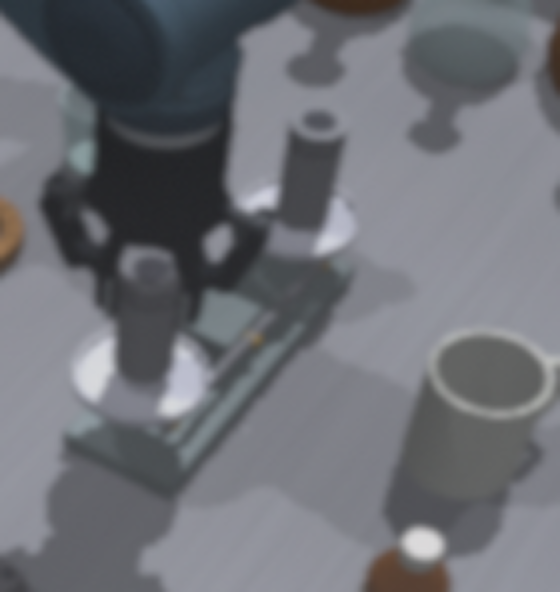

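B is centred over the raised right pan (0.091), and A stands on the lowered left pan. I'm lowering about 11 mm to contact.

Request:
jog_arm([
  {"delta_pos": [0,0,0.005],"roll": 0},
  {"delta_pos": [0,0,0.003],"roll": 0},
  {"delta_pos": [0,0,0.002],"roll": 0},
  {"delta_pos": [0,0,0.002],"roll": 0},
  {"delta_pos": [0,0,0],"roll": 0},
  {"delta_pos": [0,0,0],"roll": 0},
  {"delta_pos": [0,0,0],"roll": 0},
])

```text
time: 14.1
ee_pos: [0.5595, 0.0542, 0.1635]
tool_rot: [3.092, 0.555, 0.0]
force: [0.2, -0.7, -0.1]
opening: 0.452
```

```bash
cat > pans.py <<'E'
from h import *
import sys
from plant import viewer,status
print("t,F",status.state()["time"],status.state()["force"].round(2),status.state()["ee_pos"].round(4))
tag=sys.argv[1]
for n in["top","scene"]:
    d=viewer.get_image(n); np.savez(n+tag+".npz",**d)
    W=cloud(d);w=W.reshape(-1,3)
    for k,c in (("L",(.5575,.2742)),("R",(.559,.0545))):
        q=w[(np.hypot(w[:,0]-c[0],w[:,1]-c[1])<.035)&(w[:,2]<.105)&(w[:,2]>.06)]; print(n,k,len(q),np.median(q[:,2]).round(4))
    if n=="scene":
        cv2.imwrite(f"pics/s{tag}.png",cv2.resize(d["img"][60:220,310:450,::-1],None,fx=4,fy=3.7,interpolation=cv2.INTER_CUBIC))
E
python3 pans.py 5
```

```text
t,F 14.1 [ 0.24 -0.7  -0.11] [0.5595 0.0542 0.1635]
top L 349 0.0723
top R 71 0.0887
scene L 282 0.0715
scene R 296 0.0879
```

View pics/s5.png

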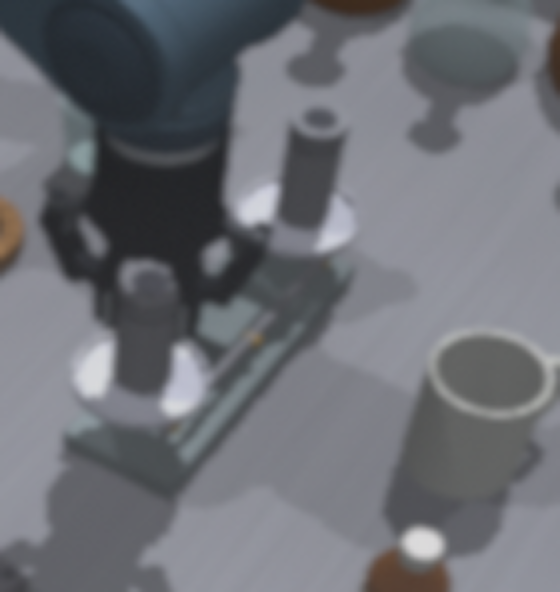

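B rests on its pan, and the beam has given about 2 mm. I'm releasing.

Request:
jog_arm([
  {"delta_pos": [0,0,0],"roll": 0},
  {"delta_pos": [0,0,0],"roll": 0},
  {"delta_pos": [0,0,0],"roll": 0},
  {"delta_pos": [0,0,0],"roll": 0},
  {"delta_pos": [0,0,0],"roll": 0},
  {"delta_pos": [0,0,0],"roll": 0},
], hand=-1)

```text
time: 14.7
ee_pos: [0.5595, 0.0542, 0.1633]
tool_rot: [-3.092, -0.555, -0.0]
force: [-0.3, -0.1, 0.2]
opening: 1.002
```

Request:
jog_arm([
  {"delta_pos": [0,0,-0.02],"roll": 0},
  {"delta_pos": [0,0,-0.03],"roll": 0},
  {"delta_pos": [0,0,-0.035],"roll": 0},
  {"delta_pos": [0,0,0],"roll": 0},
  {"delta_pos": [0,0,0],"roll": 0},
  {"delta_pos": [0,0,0],"roll": 0},
  {"delta_pos": [0,0,0],"roll": 0},
  {"delta_pos": [0,0,0],"roll": 0},
  {"delta_pos": [0,0,0],"roll": 0},
  {"delta_pos": [0,0,0],"roll": 0},
  {"delta_pos": [0,0,0],"roll": 0},
  {"delta_pos": [0,0,0],"roll": 0},
])

```text
time: 15.7
ee_pos: [0.5594, 0.0542, 0.248]
tool_rot: [-3.092, -0.555, 0.001]
force: [0.0, 0.4, 0.3]
opening: 1.002
```

```bash
python3 pans.py 6
```

```text
t,F 15.7 [0.05 0.37 0.31] [0.5594 0.0542 0.248 ]
top L 92 0.0911
top R 174 0.0699
scene L 174 0.0903
scene R 361 0.0687
```

View pics/s6.png

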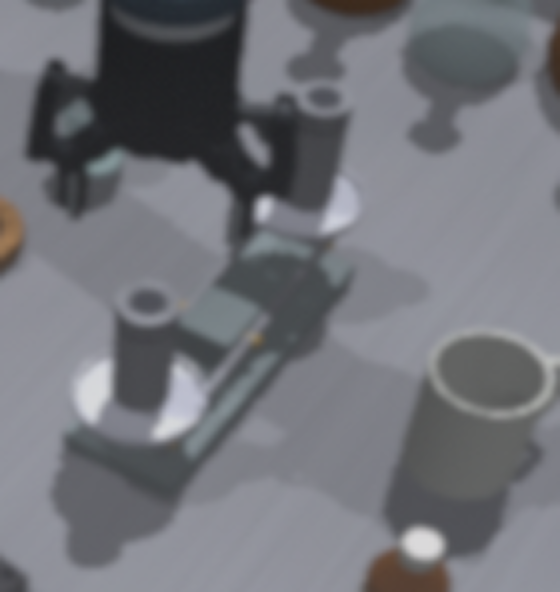

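The right pan dropped (0.069, against 0.091 on the left), so B is the heavier. Both tubes are standing. I'm regrasping B at the right.

```bash
python3 - <<'E'
from h import *
s,d,W=wcloud()
p=blob(W,(.559,.0545),.035,.15,.18)
go(.559,.0545,.141)
d=np.load("top6.npz");blob(cloud(d),(.559,.0545),.035,.155,.175)
d=np.load("scene6.npz");blob(cloud(d),(.559,.0545),.035,.155,.175)
E
```

```text
n 2701 mean [0.556  0.0594 0.1642] minc [0.5564 0.0576] 0.0204
t 15.85 pos [0.5595 0.0542 0.2483] yaw 20.3 tilt 0.0 delta tool [-0.0003 -0.0004  0.1073] len 0.107 F [-0.19 -0.03 -0.24] op 0.998
n 7 mean [0.5546 0.0372 0.1609] minc [0.5554 0.0375] 0.0064
n 183 mean [0.5612 0.0554 0.1624] minc [0.5604 0.058 ] 0.021
```

Request:
jog_arm([
  {"delta_pos": [0,-0.003,0.03],"roll": 0},
  {"delta_pos": [0,0,0.035],"roll": 0},
  {"delta_pos": [0,0,0.03],"roll": 0},
  {"delta_pos": [0,0,0.012],"roll": 0},
  {"delta_pos": [0,0,0],"roll": 0},
  {"delta_pos": [0,0,0],"roll": 0},
])

```text
time: 16.35
ee_pos: [0.5588, 0.057, 0.1418]
tool_rot: [3.092, 0.555, 0.0]
force: [0.3, -0.4, 0.2]
opening: 1.004
```

Request:
jog_arm([
  {"delta_pos": [0,0,0],"roll": 0},
  {"delta_pos": [0,0,0],"roll": 0},
  {"delta_pos": [0,0,0],"roll": 0},
  {"delta_pos": [0,0,0],"roll": 0},
  {"delta_pos": [0,0,0],"roll": 0},
  {"delta_pos": [0,0,0],"roll": 0},
], hand=1)

```text
time: 16.85
ee_pos: [0.5592, 0.0569, 0.1428]
tool_rot: [3.092, 0.555, 0.003]
force: [-1.4, -0.3, 6.9]
opening: 0.456
```

Request:
jog_arm([
  {"delta_pos": [0,0,-0.003],"roll": 0},
  {"delta_pos": [0,0,-0.003],"roll": 0},
  {"delta_pos": [0,0,-0.003],"roll": 0},
  {"delta_pos": [0,0,-0.003],"roll": 0},
  {"delta_pos": [0,0,-0.003],"roll": 0},
  {"delta_pos": [0,0,-0.003],"roll": 0},
  {"delta_pos": [0,0,-0.003],"roll": 0},
  {"delta_pos": [0,0,-0.003],"roll": 0},
  {"delta_pos": [0,0,-0.003],"roll": 0},
  {"delta_pos": [0,0,-0.003],"roll": 0},
  {"delta_pos": [0,0,-0.003],"roll": 0},
  {"delta_pos": [0,0,-0.003],"roll": 0},
])

```text
time: 17.85
ee_pos: [0.5581, 0.0571, 0.1773]
tool_rot: [-3.092, -0.555, 0.001]
force: [-0.2, 0.2, -2.3]
opening: 0.453
```

Request:
jog_arm([
  {"delta_pos": [0,0,-0.02],"roll": 0},
  {"delta_pos": [0,0,-0.02],"roll": 0},
  {"delta_pos": [0,0,0],"roll": 0},
  {"delta_pos": [0,0,0],"roll": 0},
  {"delta_pos": [0,0,0],"roll": 0},
])

```text
time: 18.27
ee_pos: [0.5577, 0.0571, 0.2161]
tool_rot: [-3.092, -0.555, 0.003]
force: [-0.7, -0.3, -2.3]
opening: 0.451
```

```bash
python3 pans.py 7; python3 - <<'E'
from h import *
go(.509,-.1335,.20)
s,d,W=wcloud()
cv2.imwrite("pics/w10.png",d["img"][:,:,::-1])
go(.509,-.1335,.20)
E
```

```text
t,F 18.2667 [-0.68 -0.3  -2.31] [0.5577 0.0571 0.2161]
top L 140 0.0704
top R 185 0.0913
scene L 281 0.0691
scene R 416 0.0896
t 18.37 pos [0.5574 0.0571 0.2155] yaw 20.3 tilt 0.17 delta tool [-0.1116  0.1619  0.0156] len 0.197 F [-0.31 -0.46 -2.07] op 0.456
t 18.42 pos [0.5575 0.0571 0.2156] yaw 20.3 tilt 0.16 delta tool [-0.1117  0.1619  0.0157] len 0.197 F [-0.16  0.41 -1.91] op 0.455
```

View pics/s7.png

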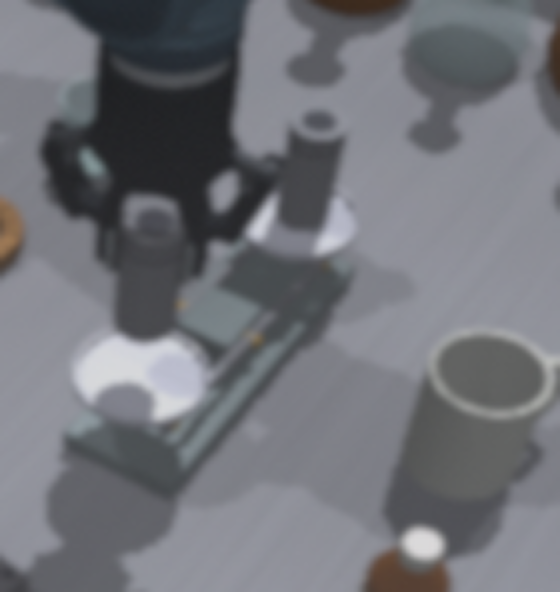

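B is lifted, A has gone gently down with its pan, and it still stands. Moving over the socket.

Request:
jog_arm([
  {"delta_pos": [-0.0093,0.0135,0],"roll": 0},
  {"delta_pos": [-0.0186,0.027,0],"roll": 0},
  {"delta_pos": [-0.0186,0.027,0],"roll": 0},
  {"delta_pos": [-0.0186,0.027,0],"roll": 0},
  {"delta_pos": [-0.0186,0.027,0],"roll": 0},
  {"delta_pos": [-0.0186,0.027,0],"roll": 0},
  {"delta_pos": [-0.0093,0.0135,0],"roll": 0},
  {"delta_pos": [0,0,0.03],"roll": 0},
  {"delta_pos": [0,0,0.02],"roll": 0},
  {"delta_pos": [0,0,0],"roll": 0},
  {"delta_pos": [0,0,0],"roll": 0},
  {"delta_pos": [0,0,0],"roll": 0},
])

```text
time: 19.42
ee_pos: [0.5105, -0.1337, 0.1681]
tool_rot: [3.092, 0.555, 0.001]
force: [0.4, -0.3, -1.5]
opening: 0.459
```

```bash
python3 - <<'E'
from h import *
from plant import viewer
go(.509,-.1335,.13)
s,d,W=wcloud()
cv2.imwrite("pics/w11.png",d["img"][:,:,::-1])
blob(W,(.509,-.1335),.045,.046,.06)
for n in ["top","scene"]:
    d=viewer.get_image(n);np.savez(n+"8.npz",**d);W=cloud(d).reshape(-1,3);W=W[~np.isnan(W[:,0])]
    p=W[(np.hypot(W[:,0]-.509,W[:,1]+.1335)<.032)&(W[:,2]>.098)&(W[:,2]<.135)]
    if len(p)>20: print(n,len(p),circfit(p),p[:,2].min())
    t=blob(W,(.509,-.1335),.03,.178,.2)
d=np.load("scene8.npz");cv2.imwrite("pics/s8.png",cv2.resize(d["img"][130:270,220:360,::-1],None,fx=4,fy=4,interpolation=cv2.INTER_CUBIC))
E
```

```text
t 19.42 pos [ 0.5105 -0.1337  0.1681] yaw 20.4 tilt 0.05 delta tool [-0.0014 -0.0007  0.0381] len 0.038 F [ 0.4  -0.33 -1.52] op 0.459
n 1449 mean [ 0.5023 -0.1231  0.0517] minc [ 0.5071 -0.1335] 0.0313
n 0 mean [nan nan nan] minc [0. 0.] 0.0
scene 145 (array([ 0.51260343, -0.1329459 ]), np.float64(0.01908905107123329)) 0.09861945828453775
n 219 mean [ 0.5107 -0.1407  0.1884] minc [ 0.513  -0.1443] 0.0269h.py:31: RuntimeWarning: Mean of empty slice.
  m,rr=minc(p); print("n",len(p),"mean",p.mean(0).round(4),"minc",m.round(4),round(rr,4)); return p
  ret = um.true_divide(
```

View pics/w11.png

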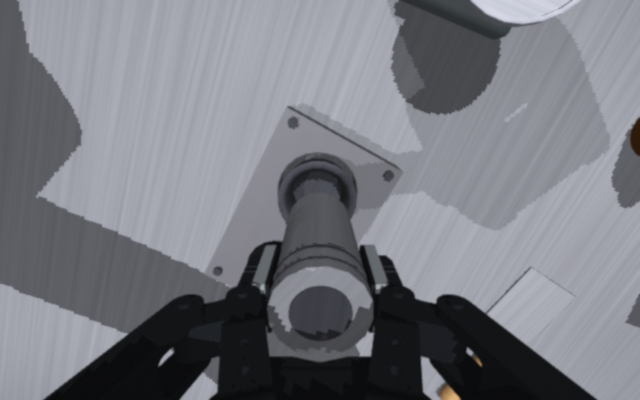

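View pics/s8.png

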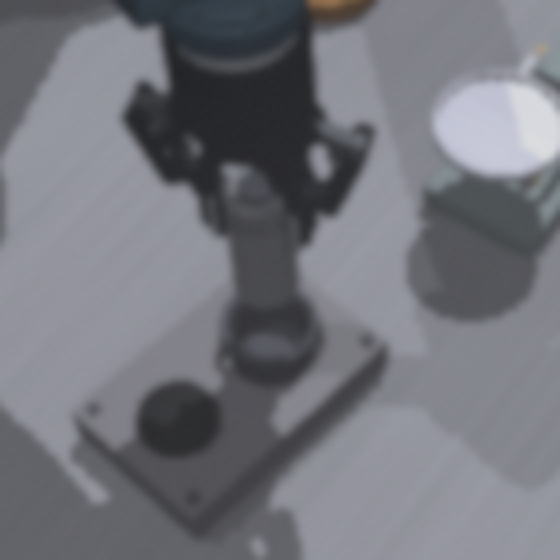

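The tube is 1–2 mm off the socket in +x. I'm correcting that and lowering into the flare.

Request:
jog_arm([
  {"delta_pos": [-0.0017,-0.0007,0.015],"roll": 0},
  {"delta_pos": [0,0,0.015],"roll": 0},
  {"delta_pos": [0,0,0.008],"roll": 0},
  {"delta_pos": [0,0,0.004],"roll": 0},
  {"delta_pos": [0,0,0.003],"roll": 0},
  {"delta_pos": [0,0,0],"roll": 0},
  {"delta_pos": [0,0,0],"roll": 0},
])

```text
time: 20.15
ee_pos: [0.5087, -0.1338, 0.123]
tool_rot: [3.092, 0.555, 0.001]
force: [0.1, -0.2, -2.7]
opening: 0.454
```

Request:
jog_arm([
  {"delta_pos": [0,0,0.003],"roll": 0},
  {"delta_pos": [0,0,0.003],"roll": 0},
  {"delta_pos": [0,0,0.002],"roll": 0},
  {"delta_pos": [0,0,0],"roll": 0},
  {"delta_pos": [0,0,0],"roll": 0},
])

```text
time: 20.57
ee_pos: [0.5081, -0.1335, 0.1141]
tool_rot: [-3.092, -0.555, 0.0]
force: [-0.4, -0.1, -2.7]
opening: 0.451
```

Request:
jog_arm([
  {"delta_pos": [0,0,0.003],"roll": 0},
  {"delta_pos": [0,0,0.003],"roll": 0},
  {"delta_pos": [0,0,0.002],"roll": 0},
  {"delta_pos": [0,0,0],"roll": 0},
  {"delta_pos": [0,0,0],"roll": 0},
])

```text
time: 20.98
ee_pos: [0.5084, -0.1337, 0.1062]
tool_rot: [3.092, 0.555, 0.001]
force: [1.7, -0.4, -3.6]
opening: 0.451
```

```bash
python3 - <<'E'
from h import *
from plant import viewer
go(.509,-.1335,.097)
d=viewer.get_image("scene")
cv2.imwrite("pics/s9.png",cv2.resize(d["img"][130:270,220:360,::-1],None,fx=4,fy=4,interpolation=cv2.INTER_CUBIC))
E
```

```text
t 20.98 pos [ 0.5084 -0.1337  0.1062] yaw 20.3 tilt 0.03 delta tool [0.0006 0.     0.0092] len 0.009 F [ 1.73 -0.42 -3.63] op 0.451
```

View pics/s9.png

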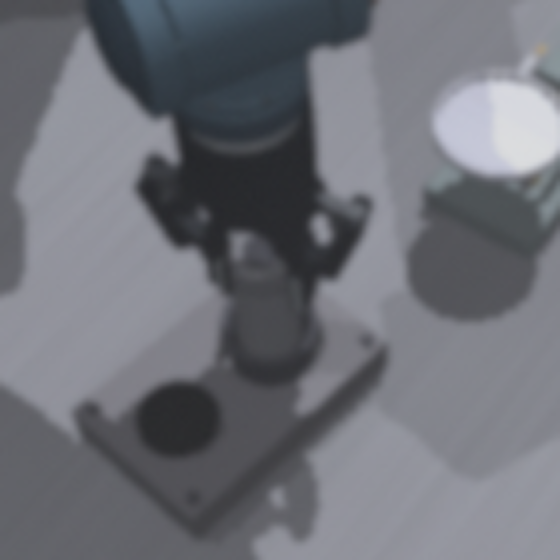

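The tube is inside the socket with low side force. Continuing down to the floor.

Request:
jog_arm([
  {"delta_pos": [0,0,0.003],"roll": 0},
  {"delta_pos": [0,0,0.003],"roll": 0},
  {"delta_pos": [0,0,0.002],"roll": 0},
  {"delta_pos": [0,0,0],"roll": 0},
  {"delta_pos": [0,0,0],"roll": 0},
])

```text
time: 21.45
ee_pos: [0.5084, -0.1336, 0.0981]
tool_rot: [3.092, 0.555, 0.001]
force: [1.7, -1.5, -4.6]
opening: 0.456
```

Request:
jog_arm([
  {"delta_pos": [0,0,0.002],"roll": 0},
  {"delta_pos": [0,0,0],"roll": 0},
  {"delta_pos": [0,0,0],"roll": 0},
])

```text
time: 21.7
ee_pos: [0.5084, -0.1336, 0.0963]
tool_rot: [3.092, 0.555, 0.001]
force: [2.6, -0.9, -4.0]
opening: 0.455
```

Request:
jog_arm([
  {"delta_pos": [0,0,0.002],"roll": 0},
  {"delta_pos": [0,0,0],"roll": 0},
  {"delta_pos": [0,0,0],"roll": 0},
])

```text
time: 21.95
ee_pos: [0.5085, -0.1338, 0.0948]
tool_rot: [3.092, 0.555, 0.001]
force: [0.5, -0.6, 3.5]
opening: 0.453
```

Request:
jog_arm([
  {"delta_pos": [0,0,0.002],"roll": 0},
  {"delta_pos": [0,0,0],"roll": 0},
  {"delta_pos": [0,0,0],"roll": 0},
])

```text
time: 22.2
ee_pos: [0.5085, -0.1338, 0.0927]
tool_rot: [3.092, 0.555, 0.001]
force: [0.6, -0.5, 5.0]
opening: 0.448
```

Floor contact was at TCP 0.095 and the socket is now sliding. It should reach home near 0.083.

Request:
jog_arm([
  {"delta_pos": [0,0,0.002],"roll": 0},
  {"delta_pos": [0,0,0],"roll": 0},
  {"delta_pos": [0,0,0.002],"roll": 0},
  {"delta_pos": [0,0,0],"roll": 0},
  {"delta_pos": [0,0,0],"roll": 0},
])

```text
time: 22.62
ee_pos: [0.5084, -0.1337, 0.0884]
tool_rot: [3.092, 0.555, 0.001]
force: [1.3, -0.8, 2.5]
opening: 0.456
```

Request:
jog_arm([
  {"delta_pos": [0,0,0.002],"roll": 0},
  {"delta_pos": [0,0,0],"roll": 0},
  {"delta_pos": [0,0,0],"roll": 0},
])

```text
time: 22.87
ee_pos: [0.5084, -0.1337, 0.0864]
tool_rot: [3.092, 0.555, 0.001]
force: [1.3, -1.1, 3.1]
opening: 0.453
```

Request:
jog_arm([
  {"delta_pos": [0,0,0.001],"roll": 0},
  {"delta_pos": [0,0,0],"roll": 0},
  {"delta_pos": [0,0,0],"roll": 0},
])

```text
time: 23.12
ee_pos: [0.5085, -0.1338, 0.0859]
tool_rot: [3.092, 0.555, 0.0]
force: [-0.7, -0.8, 7.0]
opening: 0.458
```

Request:
jog_arm([
  {"delta_pos": [0,0,0.001],"roll": 0},
  {"delta_pos": [0,0,0],"roll": 0},
  {"delta_pos": [0,0,0],"roll": 0},
])

```text
time: 23.37
ee_pos: [0.5087, -0.1339, 0.0858]
tool_rot: [3.092, 0.555, -0.0]
force: [-2.7, 0.6, 13.9]
opening: 0.451
```

Force now climbs about 7 N/mm at 0.0858, slightly higher than I predicted. I'm checking the rim height before leaning.

```bash
python3 - <<'E'
from h import *
from plant import viewer
s,d,W=wcloud()
cv2.imwrite("pics/w12.png",d["img"][:,:,::-1])
def rim(W,n):
    W=W.reshape(-1,3);W=W[~np.isnan(W[:,0])]
    r=np.hypot(W[:,0]-.509,W[:,1]+.1335)
    p=W[(r>.0235)&(r<.031)&(W[:,2]<.062)&(W[:,2]>.025)]
    h=W[(r>.04)&(r<.048)&(W[:,2]<.06)&(W[:,2]>.015)]
    print(n,len(p),np.percentile(p[:,2],[10,25,50,75,90]).round(4),"block",np.median(h[:,2]).round(4))
rim(W,"wrist")
for n in["scene","top"]:
    rim(cloud(np.load(n+"1.npz")),n+" before")
    d=viewer.get_image(n);rim(cloud(d),n+" now");W=cloud(d)
    if n=="scene":cv2.imwrite("pics/s10.png",cv2.resize(d["img"][130:270,220:360,::-1],None,fx=4,fy=4,interpolation=cv2.INTER_CUBIC))
    w=W.reshape(-1,3);r=np.hypot(w[:,0]-.509,w[:,1]+.1335)
go(.509,-.1335,.083)
E
```

```text
wrist 1858 [0.0373 0.0412 0.0422 0.0427 0.0432] block 0.0307
scene before 244 [0.0303 0.0384 0.0483 0.0509 0.0521] block 0.0289
scene now 104 [0.0279 0.0354 0.0396 0.0412 0.0426] block 0.0287
top before 165 [0.0477 0.0502 0.0516 0.053  0.0543] block 0.0304Traceback (most recent call last):
  File "<stdin>", line 14, in <module>
  File "<stdin>", line 10, in rim
    return _quantile_unchecked(
        a, q, axis, out, overwrite_input, method, keepdims, weights)
    return _ureduce(a,
                    func=_quantile_ureduce_func,
    ...<5 lines>...
                    overwrite_input=overwrite_input,
                    method=method)
    r = func(a, **kwargs)
    result = _quantile(arr,
                       quantiles=q,
    ...<2 lines>...
                       out=out,
                       weights=wgt)
    slices_having_nans = np.isnan(arr[-1, ...])
                                  ~~~^^^^^^^^^
IndexError: index -1 is out of bounds for axis 0 with size 0
```

View pics/w12.png

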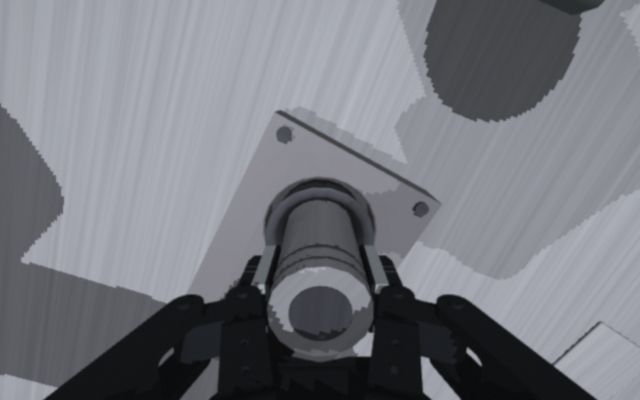

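View pics/s10.png

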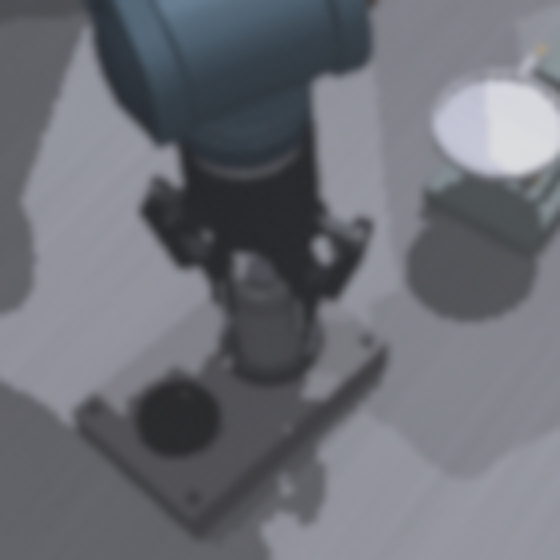

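The rim is at 42 mm in the wrist view (ring round the tube at 320,225), so the socket is fully home. I'm easing up to about 17–18 N.

Request:
jog_arm([
  {"delta_pos": [0,0,0.0003],"roll": 0},
  {"delta_pos": [0,0,0],"roll": 0},
])

```text
time: 23.68
ee_pos: [0.5087, -0.134, 0.0858]
tool_rot: [3.092, 0.555, -0.0]
force: [-4.0, 0.3, 15.8]
opening: 0.457
```

Request:
jog_arm([
  {"delta_pos": [0,0,0],"roll": 0},
])

```text
time: 23.77
ee_pos: [0.5087, -0.134, 0.0858]
tool_rot: [3.092, 0.555, -0.0]
force: [-3.8, 0.5, 16.7]
opening: 0.454
```

Request:
jog_arm([
  {"delta_pos": [0,0,0],"roll": 0},
])

```text
time: 23.85
ee_pos: [0.5087, -0.134, 0.0859]
tool_rot: [3.092, 0.555, -0.0]
force: [-3.8, 1.1, 16.2]
opening: 0.452
```

Request:
jog_arm([
  {"delta_pos": [0,0,0.0001],"roll": 0},
  {"delta_pos": [0,0,0],"roll": 0},
  {"delta_pos": [0,0,0],"roll": 0},
  {"delta_pos": [0,0,0],"roll": 0},
])

```text
time: 24.18
ee_pos: [0.5087, -0.134, 0.0858]
tool_rot: [3.092, 0.555, -0.0]
force: [-4.3, 1.0, 16.9]
opening: 0.457
```

Request:
jog_arm([
  {"delta_pos": [0,0,0],"roll": 0},
  {"delta_pos": [0,0,0],"roll": 0},
  {"delta_pos": [0,0,0],"roll": 0},
  {"delta_pos": [0,0,0],"roll": 0},
])

```text
time: 24.52
ee_pos: [0.5087, -0.134, 0.0858]
tool_rot: [3.092, 0.555, -0.0]
force: [-4.8, 0.7, 15.9]
opening: 0.452
```

Request:
jog_arm([
  {"delta_pos": [0,0,0],"roll": 0},
])

```text
time: 24.6
ee_pos: [0.5087, -0.1339, 0.0858]
tool_rot: [3.092, 0.555, -0.0]
force: [-3.5, 0.6, 16.9]
opening: 0.456
```

Held for about 1 s at 16–17 N measured, plus the tube's own weight of about 2.4 N, so the socket sees roughly 18–19 N. Now unloading and releasing.

Request:
jog_arm([
  {"delta_pos": [0,0,-0.001],"roll": 0},
  {"delta_pos": [0,0,-0.001],"roll": 0},
  {"delta_pos": [0,0,0],"roll": 0},
])

```text
time: 24.85
ee_pos: [0.5084, -0.1337, 0.086]
tool_rot: [3.092, 0.555, 0.001]
force: [2.3, -1.0, 3.5]
opening: 0.453
```

Request:
jog_arm([
  {"delta_pos": [0,0,0],"roll": 0},
  {"delta_pos": [0,0,0],"roll": 0},
  {"delta_pos": [0,0,0],"roll": 0},
  {"delta_pos": [0,0,0],"roll": 0},
  {"delta_pos": [0,0,0],"roll": 0},
  {"delta_pos": [0,0,0],"roll": 0},
], hand=-1)

```text
time: 25.35
ee_pos: [0.5079, -0.1335, 0.0856]
tool_rot: [-3.092, -0.555, 0.001]
force: [0.1, -0.6, 0.1]
opening: 1.002
```

Request:
jog_arm([
  {"delta_pos": [0,0,-0.01],"roll": 0},
  {"delta_pos": [0,0,-0.03],"roll": 0},
  {"delta_pos": [0,0,-0.035],"roll": 0},
  {"delta_pos": [0,0,-0.035],"roll": 0},
  {"delta_pos": [0,0,-0.035],"roll": 0},
  {"delta_pos": [0,0,0],"roll": 0},
  {"delta_pos": [0,0,0],"roll": 0},
])

```text
time: 25.93
ee_pos: [0.5096, -0.1342, 0.2345]
tool_rot: [3.088, 0.554, 0.008]
force: [-0.1, 0.1, -1.4]
opening: 1.002
```

```bash
python3 - <<'E'
from h import *
from plant import viewer
s,d,W=wcloud()
cv2.imwrite("pics/w13.png",d["img"][:,:,::-1])
blob(W,(.509,-.1335),.035,.09,.12)
w=W.reshape(-1,3);w=w[~np.isnan(w[:,0])]; r=np.hypot(w[:,0]-.509,w[:,1]+.1335)
p=w[(r<.016)&(w[:,2]>.09)];A=np.c_[p[:,:2],np.ones(len(p))];print("top z",np.median(p[:,2]),"slope",np.linalg.lstsq(A,p[:,2],rcond=None)[0][:2])
p=w[(r>.026)&(r<.031)&(w[:,2]<.062)&(w[:,2]>.034)];print("rim",len(p),np.percentile(p[:,2],[25,50,75]))
go(.509,-.1335,.083)
d=viewer.get_image("scene");cv2.imwrite("pics/scene11.png",d["img"][:,:,::-1])
W=cloud(d); blob(W,(.5575,.2775),.04,.155,.175)
for k,c in (("L",(.5575,.2742)),("R",(.559,.0545))):
    w=W.reshape(-1,3);q=w[(np.hypot(w[:,0]-c[0],w[:,1]-c[1])<.035)&(w[:,2]<.105)&(w[:,2]>.06)]; print(k,len(q),np.median(q[:,2]).round(4))
E
```

```text
n 1966 mean [ 0.5057 -0.1312  0.1068] minc [ 0.5064 -0.1331] 0.0204
top z 0.292549022503678 slope [-3.54079514  9.56874027]
rim 493 [0.0418403  0.04238058 0.04289113]
t 25.98 pos [ 0.5084 -0.1337  0.232 ] yaw 20.3 tilt 0.11 delta tool [ 0.0004 -0.0002  0.149 ] len 0.149 F [-0.41  0.28  1.08] op 0.999
n 141 mean [0.5612 0.2755 0.1619] minc [0.5601 0.2797] 0.0227
L 306 0.0691
R 426 0.0896
```

View pics/w13.png

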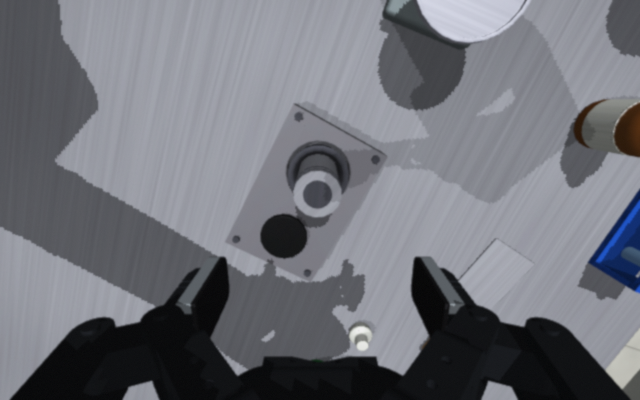

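View pics/scene11.png

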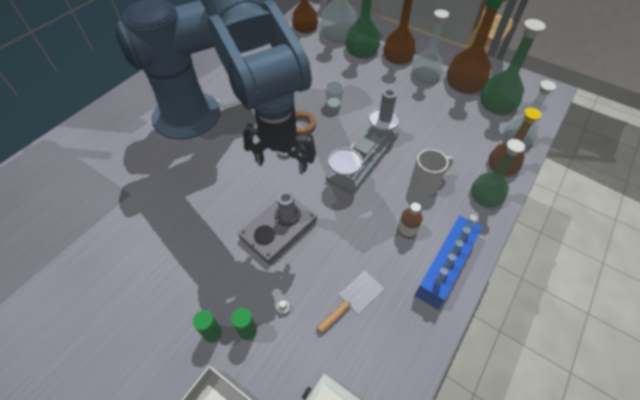

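B stands in the socket (wrist 317,190), with its top at 0.107 m and the rim at 0.042 m, both as they should be fully home. A stands on the lowered left pan (scene 387,108). Handing in.

```bash
python3 -c "
from plant import order
print(order.finish_job())"
```

```text
the job is handed in; nothing more can be done
None
```

The heavier tube is in the holder's socket, which is pushed fully home, and the lighter one is standing on the left pan. I handed the job in at about 26 s of the 67 s allowed.

- **Weighing:** I set one tube on the left pan and the other on the right, then let go of both. The right pan dropped to 0.069 m while the left rose to 0.091 m, so the right-hand tube is the heavier. That is the tube that started beside the green look-alikes.
- **Seating:** I lifted the heavier tube slowly so the lighter one came down gently with its pan, then pushed the heavier one into the socket until it hit the stop. I held it there for about 1 s. The wrist read 16–17 N, and with the tube's own weight of about 2.4 N the socket took roughly 18–19 N. No reading came near 35 N.
- **Final checks:**
  - The socket rim is at 42 mm and the tube top at 107 mm, both matching fully home.
  - The lighter tube is upright on the left pan.
  - In the last camera view the items around the holder and balance look undisturbed; the arm hid part of the cork ring and the lid ring. The gripper is open and clear.

**Disagreement:** the arm moved only about 10 mm between first floor contact and the hard stop, not the expected 12 mm. I went by the camera's rim height, which confirmed the socket was home before I leaned on it.

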